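# Unhitch a shaker drive arm from its ball and hold it up

### The arm

A 7-joint arm with a two-finger parallel gripper is mounted at the origin on a cart in front of the work surface, level with it; the furniture and walls round the work are solid. World frame = base frame: x ahead of the robot, y to its left, z up, the work surface at z = 0. Lengths are in mm, angles in rad, forces in N, time in s.
With the tool pointing down it reaches from about 400 to 925 mm from the base axis. Payload 4.1 kg.
Tool frame: the origin (TCP) lies at the very end of the fingers, on their centre line; the grasp point (between the pads) lies 19 mm behind it; x points along the fingers, y is the direction in which the jaws open and shut, and the axes are right-handed (so a half turn about x gives the same grasp; the last joint's range is limited). The gripper opens to 85 mm and grips with 20 to 120 N. Pads are 22 mm wide; open, the fingers measure 114 mm over their backs; the gripper's body (76 mm by 85 mm) begins 54 mm behind the grasp point. The pads swing forward as they close: fully open they stand 13 mm farther back than shut.
Start: joints at [-1.386, 0.398, 0.045, 1.537, -0.019, 1.207, -0.051], TCP at [181.981, 624.04, 231.347] pointing down, gripper open.
Joint ranges: [-2.82, 2.82], [-0.49, 2.23], [-1.37, 1.46], [0, 2.46], [-1.36, 4.5], [0.23, 2], [-2.94, 2.94]. Speed limits (rad/s): [2.57, 2.57, 3.14, 3.14, 3.14, 3.14, 3.14].

### API

Orientations are given as a unit quaternion [w, x, y, z].
In Python, from workcell import manip, viewer gives the robot as it stands.
- The arm moves only by the tool play_rows, never from a script. Its argument "commands" is a list of rows, each a list of 4 numbers: the shift along the tool's x, y, z in cm, then the turn about the tool's x in degrees. A call has 1 to 12 rows; each row shifts and turns the commanded pose from where the row before left it, along the tool's axes as they then stand; what a row does not reach is not made up. A row lasts 1/10 s, in which the tool goes at most 50 mm and 8.59 degrees, less where a joint would pass 70% of its speed; a pose out of reach is approached as far as the arm can. A call with a gripper value outside its range is refused whole. "jaw" is the gripper command: -1 is shut, 1 is fully open, values between are in proportion, set as the call begins (left out, the last holds). The fingers move at their own pace and stop on an object; "force" is the grip in N (left out, the last holds). Time passes only in rows, so rows that do not move let the fingers close. It gives the time, the measured TCP pose, the force and the opening at its end, in the units of the state.
- manip.state(): the state, without advancing time (a new reading comes with each control period).
- viewer.capture(name): name is "scene" or "top" or "wrist"; returns a dict with "color" (384x512x3 uint8, red, green, blue), "depth" (384x512 float32, mm along the optical axis (not along the pixel's ray), 0 where there is no reading), "fx", "fy", "cx", "cy" (pixels), "R" (3x3) and "t" (3): a world point X has camera coordinates R X + t. Camera axes: x right, y down, z forward; pixel columns grow to the right and rows downward; lengths in mm; the calibration is good to about 2 mm. A picture is of the moment at which its call begins.
- manip.sign_off(): hands the job in, once; it reports no verdict.
The state is a dict: "t": time; "q": joint angles; "qvel": joint speeds; "effort": joint torques, N m; "eef_pos": TCP position; "tcp_rot": TCP orientation; "wrist_force": force on the tool from outside, world axes, zero at the start; "torque": the same for the moment, N m; "finger_gap": finger opening in mm.
Only numpy, scipy, OpenCV 4.12 (cv2) and the standard library are available. Lean on these libraries where they do the work, as an engineer would, in place of code of your own. Each camera call takes 0.05 s, during which the arm holds its last target.

### The job

Lift the red safety keeper up off the post of the drive arm and put it in the white parts tray. Then pull the blue latch pad sideways against its spring by pinching it towards the grey grip block, and, keeping it pinched, lift the arm off its ball straight up. Finish while holding the arm, still pinched, steady and level above the ball, raised by about 10 cm, so that the ball can be inspected; leave the pot, jar, bottle and timer where they stand.

Things in the scene. Friction and masses are not known exactly. Their poses are not given: they have to be found in the camera images.
- stand: Fixed grey drive stand, base plate 80 (x) x 120 (y) x 12 mm; origin under its centre, yaw within 0.35 rad of zero. At local y = -25 a steel ball stud (ball diameter 26, neck 10); at y = +8 a grey yoke: two posts to 76 mm height, 14 mm thick along y, x = 7 to 24 on both sides, with a 14 mm slot between them. The arm's shoulder lies on the posts, its keel stands in the slot.
- ball (a point): Centre of the ball of the stand, 72 mm above the work surface; axes those of the stand. Keep the gripper clear of the microscope behind the stand and tray (its nearest part is at world x = 0.58 m, y 0.03 to 0.33, up to 0.39 m high) and of the 235 mm high carton to the right (world y below 0.03, x above 0.45).
- drive_arm: Loose arm, 0.25 kg, along its +y (y = -18 to 112 mm); origin at the ball's centre when seated, axes then the stand's. Socket cap 36 x 36, z = -6 to 20; grey grip block x = -18 to 18, y = -16 to 16, z = 19 to 56; post diameter 10, z = 56 to 68. Shoulder 48 wide at y = 24 to 42, z = 4 to 18; under it a 10 mm thick keel to z = -30. Centre of mass within 25 mm of the origin in x, y.
- grip_point (a point): Best point to pinch the arm: on the drive arm at x = 3.25, y = 0, z = 40 mm, midway between the grip block's -x face and the latch pad's outer face when the latch is fully pulled. Pinch along the arm's x axis; the fingers are 51.5 mm apart at first contact (latch closed) and 42.5 mm apart when it is fully pulled. Pinch it firmly, with 30 N or more.
- latch_pad (a point): Centre of the outer (+x) face of the blue latch pad, 40 mm above the arm's origin and 33.5 mm to its +x when closed. The pad is 5 mm thick, 26 mm wide (y), its top 52 mm above the origin; between it and the grip block is a gap of 10.5 mm, in which the keeper's blade hangs.
- latch (a joint): Travel of the latch along the arm's -x (pad towards the grip block), in m: 0 closed by its spring, 0.009 fully pulled; the lip is clear of the ball from about 0.0065. While it is closed the arm cannot be lifted off. The spring pushes back with 5.4 N at 0 and 10.8 N at 0.009. With the keeper in place it moves no more than 2 to 3 mm.
- keeper: Loose red safety keeper, 40 g. Origin at the underside of its plate, on the axis of its 14 mm hole, which hangs loosely over the arm's post; axes then the arm's. Plate x = -14 to 27.5, y = -15 to 15, z = 0 to 6 mm; a blade x = 19 to 27.5, y = -9 to 9 goes down to z = -20 into the gap behind the latch pad; arched handle on top to z = 48.
- keeper_handle (a point): Centre of the keeper's handle bar (12 mm thick in x, 34 mm long in y, 14 mm high), at keeper x = 8, y = 0, z = 41 mm. Pinch it along the keeper's x. Lifting the keeper by 30 mm frees it from the post and gap. On the bench or in the tray it does not stand by itself and tips onto its side.
- parts_tray: Fixed white open parts tray, 110 x 110 mm, 28 mm high, walls and floor 4 mm; origin under its centre.
- specimen_pot: Bystander: white specimen pot with yellow cap, 51 mm diameter, 62 mm high; origin under its centre.
- rinse_bottle: Bystander: small white bottle, 40 mm diameter, 128 mm high; origin under its centre.
- timer: Bystander: small white bench timer, 24 x 66 x 66 mm; origin under its centre.
- jar: Bystander: jar with blue contents and black lid, 60 mm wide, 130 mm high; origin under its centre.

How it is judged:
By the outcome, as a careful person would: the job done as asked, in the order asked, and still so for the second after the job is handed in, while the arm keeps its last pose, push and grip.
It also fails if it takes over 45 s, if anything falls off the work surface, if the arm or the gripper's body presses on something with over 40 N, if the wrist force passes 120 N, or if a joint passes its speed limit or range.

## Working session

There is one attempt and no reset: what is moved stays moved. The work goes in short steps, Python scripts to look and compute and a tool call to move; the robot and the scene stay as the last step left them, time stands still between calls to the robot, and variables do not carry over. Pictures are saved under pics/ and viewed, and the job is handed in when it is done.

Besides the shell and the picture viewer there is one more tool, called after ">>>" as name(argument=value, ...), one argument or row to a line, values as JSON. play_rows: Moves the arm, as the interface text tells. Its arguments: {"type":"object","properties":{"commands":{"type":"array"},"jaw":{"type":"number"},"force":{"type":"number"}},"required":["commands"]}

```bash
mkdir -p pics; ls; cat > h.py <<'E'
import numpy as np, cv2
from workcell import manip, viewer
def cap(n,save=None):
    c=viewer.capture(n)
    np.savez('%s.npz'%n,**c)
    if save: cv2.imwrite('pics/'+save,c['color'][:,:,::-1])
    return c
def load(n): return dict(np.load('%s.npz'%n))
def crop(c,r0,r1,c0,c1,k,save):
    im=c['color'][r0:r1,c0:c1,::-1]
    cv2.imwrite('pics/'+save,cv2.resize(im,None,fx=k,fy=k,interpolation=cv2.INTER_CUBIC))
def world(c,u,v,d=None):
    if d is None: d=c['depth'][int(round(v)),int(round(u))]
    p=np.array([(u-c['cx'])/c['fx']*d,(v-c['cy'])/c['fy']*d,d])
    return c['R'].T@(p-c['t'])
def atz(c,u,v,z):
    r=c['R'].T@np.array([(u-c['cx'])/c['fx'],(v-c['cy'])/c['fy'],1]); o=-c['R'].T@c['t']
    return o+r*(z-o[2])/r[2]
def proj(c,X):
    p=c['R']@np.asarray(X,float)+c['t']; return p[0]/p[2]*c['fx']+c['cx'],p[1]/p[2]*c['fy']+c['cy']
def cloud(c):
    d=c['depth'];v,u=np.mgrid[:d.shape[0],:d.shape[1]]
    P=np.stack([(u-c['cx'])/c['fx']*d,(v-c['cy'])/c['fy']*d,d],-1)
    return (P-c['t'])@c['R']
E
python3 - <<'E'
from h import *
for n in('scene','top','wrist'):
    c=cap(n,n+'0.png'); print(n,c['fx'],c['cx'],c['cy'],-c['R'].T@c['t'],c['R'][2])
s=manip.state()
print(s)
E
```

```text
pics
scene 480.2036739944624 255.83759645370694 191.27080944598205 [ 198.567799   1035.40730963  979.80856421] [ 0.30421228 -0.59534919 -0.74364927]
top 388.7529216075136 257.33026421930293 192.9122180882171 [ 461.65960307  363.22126947 1038.63247153] [ 0.09122591 -0.01218555 -0.99575567]
wrist 298.56003989721364 258.3629908437608 190.27429060431166 [118.6248695  643.04124813 373.08121753] [ 0.25211433 -0.07627183 -0.96468698]
{'t': 0.15, 'q': array([-1.38600627,  0.39901633,  0.04504323,  1.53757535, -0.01870366,
        1.20686289, -0.05071148]), 'qvel': array([-0.00024629, -0.0032926 ,  0.0005154 , -0.00671205, -0.00059576,
        0.00123575,  0.00047182]), 'effort': array([ 2.27309531e-03, -4.75559843e+01,  1.36702035e+00, -2.54514205e+01,
        1.17445106e-02,  6.51505165e-03,  1.87767391e-06]), 'eef_pos': array([181.83950605, 623.56372341, 230.51267678]), 'tcp_rot': array([ 0.6999676 ,  0.09945704,  0.70004204, -0.10047286]), 'wrist_force': array([-0.17213111, -0.23814548,  0.16874147]), 'torque': array([-0.00327992,  0.01200953, -0.02637668]), 'finger_gap': 85.69384742698915}
```

View pics/scene0.png

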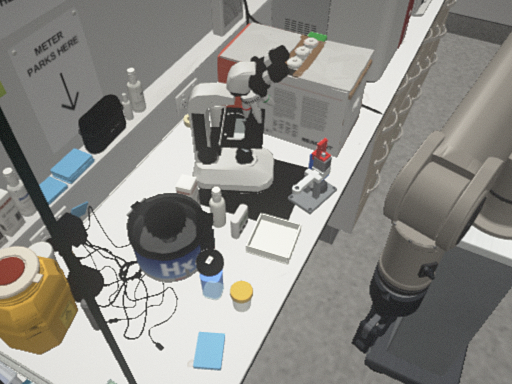

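View pics/top0.png

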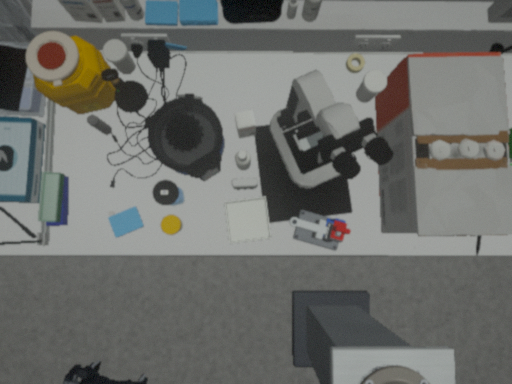

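View pics/wrist0.png

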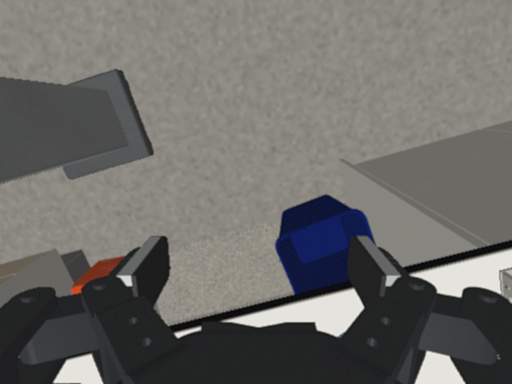

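The scene view has the stand with its red keeper at about (315,175), the tray at (272,238) and the pot at (241,290). The top view has the stand at (320,228). I'll enlarge it.

```bash
python3 - <<'E'
from h import *
c=load('top'); crop(c,195,265,215,365,5,'t1.png')
c=load('scene'); crop(c,125,265,240,350,5,'s1.png')
c=load('top')
for p in [(344,230),(335,226),(300,222),(312,226),(300,240),(247,219)]: print(p,world(c,*p).round(1))
E
```

```text
(344, 230) [458.5 160.9 177. ]
(335, 226) [467.4 178.5 166.7]
(300, 222) [477.5 247.6  90.1]
(312, 226) [467.8 218.6  91.5]
(300, 240) [ 4.313e+02  2.370e+02 -3.000e-01]
(247, 219) [486.8 377.9   5.6]
```

View pics/t1.png

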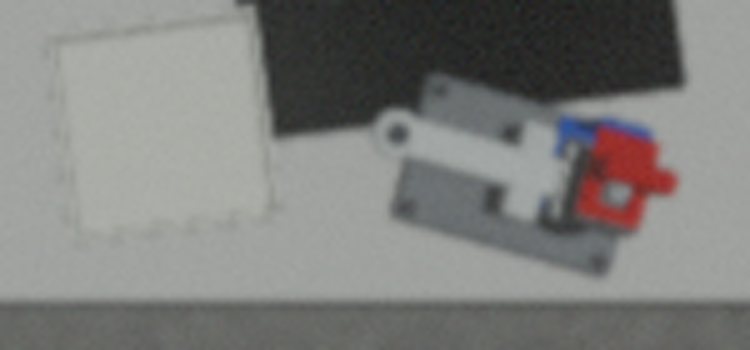

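View pics/s1.png

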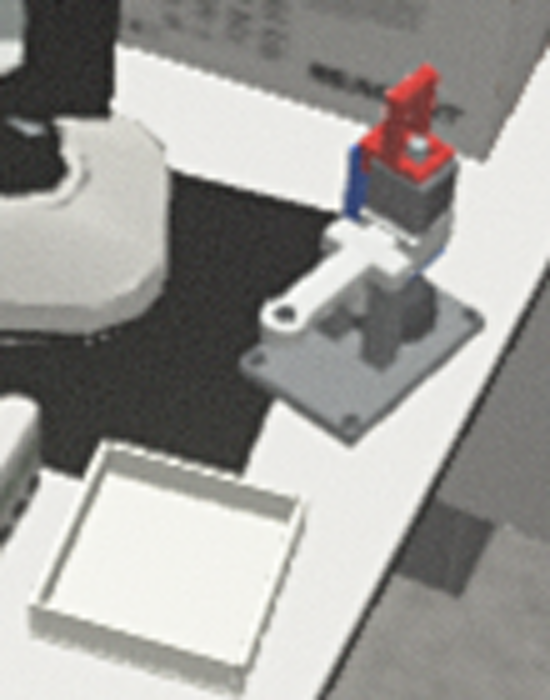

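```bash
python3 - <<'E'
from h import *
from scipy.optimize import least_squares
T=load('top');S=load('scene')
def L(p): return np.array([(p[0]+.5)/5-.5,(p[1]+.5)/5-.5])
to=np.array([215,195]);so=np.array([240,125])
obs=[(T,L((428,71))+to,(40,60,12)),(T,L((391,214))+to,(-40,60,12)),(T,L((605,276))+to,(-40,-60,12)),
 (S,L((243,361))+so,(40,60,12)),(S,L((350,434))+so,(-40,60,12)),(S,L((486,323))+so,(-40,-60,12)),
 (S,L((421,147))+so,(0,-25,72+68)),]
for c,uv,_ in obs: print(atz(c,*uv,_[2]).round(1))
def pose(x,l):
    a=x[2]; return np.array([x[0]+l[0]*np.cos(a)-l[1]*np.sin(a),x[1]+l[0]*np.sin(a)+l[1]*np.cos(a),l[2]])
def f(x): return np.concatenate([np.array(proj(c,pose(x,l)))-uv for c,uv,l in obs])
r=least_squares(f,[460,200,-.27]);print(r.x,f(r.x).reshape(-1,2).round(2))
x=r.x
b=pose(x,(0,-25,72));print('ball',b,'handle',pose(x,(8,-25,128+41)),'grip',pose(x,(3.25,-25,112)))
# cloud check : points red/blue
for n,c in(('T',T),('S',S)):
    P=cloud(c);col=c['color'].astype(int)
    red=(col[...,0]>110)&(col[...,1]<70)&(col[...,2]<80)
    Q=P[red]; ok=(np.linalg.norm(Q[:,:2]-b[:2],axis=1)<60)&(Q[:,2]>50)
    Q=Q[ok]; a=x[2]; 
    l=(Q[:,:2]-b[:2])@np.array([[np.cos(a),-np.sin(a)],[np.sin(a),np.cos(a)]])
    print(n,len(Q),'z',np.percentile(Q[:,2],[2,50,98]),'lx',np.percentile(l[:,0],[2,98]),'ly',np.percentile(l[:,1],[2,98]))
    h=Q[:,2]>165; print('handle top',Q[h].mean(0),l[h].mean(0),np.ptp(l[h],axis=0),h.sum())
# tray
for p in[(53,38),(250,12),(275,210),(80,237)]:
    print('tray',atz(T,*(L(p)+to),28).round(1))
for p in[(108,441),(305,495),(240,685),(30,605)]:
    print('trayS',atz(S,*(L(p)+so),28).round(1))
E
```

```text
[513.7 237.2  12. ]
[438.5 257.4  12. ]
[406.2 145.2  12. ]
[508.3 238.4  12. ]
[437.4 258.8  12. ]
[402.3 152.4  12. ]
[447.5 171.3 140. ]
[ 4.57852323e+02  1.91601856e+02 -2.88994766e-01] [[-0.19  0.14]
 [-1.17  0.71]
 [-0.07  1.44]
 [-1.6  -0.81]
 [ 0.02  0.54]
 [ 0.85 -1.69]
 [-0.64 -1.28]]
ball [450.72760262 167.63858454  72.        ] handle [458.39584934 165.35867397 169.        ] grip [453.84282785 166.71237087 112.        ]
T 176 z [131.86649374 136.31062495 179.12898346] lx [-11.35349216  26.81121259] ly [-13.58004874  13.54961352]
handle top [460.7172663  166.36185414 176.30661047] [9.93925461 1.62315702] [11.79789869 29.76533492] 67
S 131 z [129.20820356 147.51776472 173.82788291] lx [-13.41726434  22.86052109] ly [-10.92395764  17.76545272]
handle top [455.63521248 170.36497292 171.0752477 ] [3.92710519 4.01194129] [ 8.45474525 33.88883498] 34
tray [529.9 434.5  28. ]
tray [543.6 331.9  28. ]
tray [440.9 319.1  28. ]
tray [427.  419.7  28. ]
trayS [541.8 333.   28. ]
trayS [438.  318.8  28. ]
trayS [419.5 437.   28. ]
trayS [529.  441.9  28. ]
```

```bash
cat >> h.py <<'E'
from scipy.spatial.transform import Rotation as Ro
def axes(s=None):
    s=s or manip.state(); q=s['tcp_rot']; return Ro.from_quat([q[1],q[2],q[3],q[0]]).as_matrix()
def plan(target,ydir=None,s=None):
    "shift in tool axes cm, and turn deg about tool x to bring tool y to +-ydir"
    s=s or manip.state(); A=axes(s); d=np.asarray(target)-s['eef_pos']
    print('tcp',s['eef_pos'].round(1),'q',s['q'].round(2),'gap',round(s['finger_gap'],1),'F',s['wrist_force'].round(1),'t',round(s['t'],2))
    print('shift cm',(A.T@d/10).round(3),'world',d.round(1))
    if ydir is not None:
        y=A.T@np.array([ydir[0],ydir[1],0]); a=np.degrees(np.arctan2(y[2],y[1])); print('turn',round(a,2),'or',round((a+360)%360-180,2))
E
python3 - <<'E'
from h import *
print(axes().round(3))
a=-.289
plan((458.5,165.5,260),(np.cos(a),np.sin(a)))
E
```

```text
[[-0.     0.28   0.96 ]
 [-0.001  0.96  -0.28 ]
 [-1.    -0.001  0.   ]]
tcp [181.8 623.6 230.5] q [-1.39  0.4   0.05  1.54 -0.02  1.21 -0.05] gap 85.7 F [-0.2 -0.2  0.2] t 0.15
shift cm [ -2.893 -36.236  39.382] world [ 276.7 -458.1   29.5]
turn 90.3 or -89.7
```

>>> play_rows(
  commands=[
    [-0.4,-2,2.2,0],
    [-0.4,-2.6,2.8,0],
    [-0.4,-2.6,2.8,0],
    [-0.4,-2.6,2.8,0],
    [-0.4,-2.6,2.8,0],
    [-0.4,-2.6,2.8,0],
    [-0.4,-2.6,2.8,0],
    [0,-2.6,2.8,0],
    [0,-2.6,2.8,0],
    [0,-2.6,2.8,0],
    [0,-2.6,2.8,0],
    [0,-2.0,2.4,0],
  ],
)

```text
t: 1.35
eef_pos: [411.6, 242.3, 259.2]
tcp_rot: [0.7, 0.1, 0.7, -0.101]
wrist_force: [0.2, 0.8, -0.1]
finger_gap: 85.5
```

```bash
python3 - <<'E'
from h import *
a=-.289
plan((458.5,165.5,260),(np.cos(a),np.sin(a)))
E
```

```text
tcp [411.6 242.3 259.2] q [-0.92  0.06  0.32  1.9  -0.02  1.18  0.69] gap 85.5 F [ 0.2  0.8 -0.1] t 1.35
shift cm [-0.077 -6.049  6.658] world [ 46.9 -76.8   0.8]
turn 90.2 or -89.8
```

>>> play_rows(
  commands=[
    [0,-2,2.2,0],
    [0,-2,2.2,0],
    [0,-2,2.2,0],
    [0,0,0,8],
    [0,0,0,8],
    [0,0,0,8],
    [0,0,0,8],
    [0,0,0,8],
    [0,0,0,8],
    [0,0,0,8],
    [0,0,0,8],
    [0,0,0,8],
  ],
)

```text
t: 2.55
eef_pos: [457.3, 168.6, 259.1]
tcp_rot: [0.506, 0.494, 0.506, -0.494]
wrist_force: [0.2, -0.8, -0.3]
finger_gap: 85.5
```

>>> play_rows(
  commands=[
    [0,0,0,8],
    [0,0,0,8],
    [0,0,0,2],
    [0,0,0,0],
    [0,0,0,0],
  ],
  jaw=0.0,
)

```text
t: 3.05
eef_pos: [457.4, 168.6, 259.2]
tcp_rot: [-0.424, -0.565, -0.425, 0.566]
wrist_force: [0.4, -0.8, -0.0]
finger_gap: 42.6
```

```bash
python3 - <<'E'
from h import *
a=-.289
c=cap('wrist','w1.png'); t=cap('scene'); crop(t,90,215,230,390,4,'s2.png')
plan((458.5,165.5,260),(np.cos(a),np.sin(a)))
E
```

```text
tcp [457.4 168.7 259.2] q [-0.9   0.09  0.49  1.88 -0.04  1.18 -0.68] gap 42.6 F [-0.8  0.6 -0.3] t 3.15
shift cm [-0.077  0.191  0.277] world [ 1.1 -3.2  0.8]
turn 0.34 or -179.66
```

View pics/w1.png

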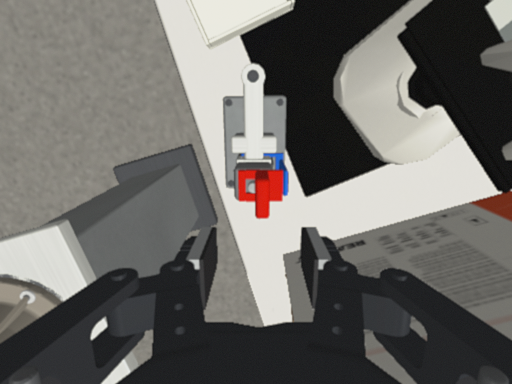

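View pics/s2.png

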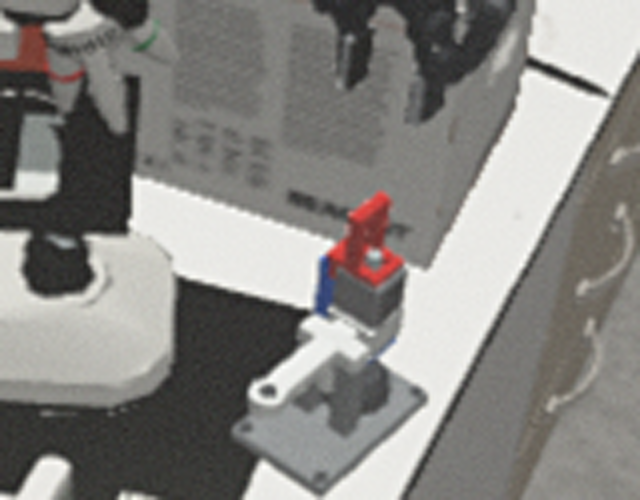

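The wrist view shows the stand plate upright at (225-287, 96-187), with the handle at (262,193), nearly centred between the fingers. I'll refine from an enlarged crop.

```bash
python3 - <<'E'
from h import *
c=load('wrist'); crop(c,55,230,200,310,4,'w1c.png')
E
```

```text
(no output)
```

View pics/w1c.png

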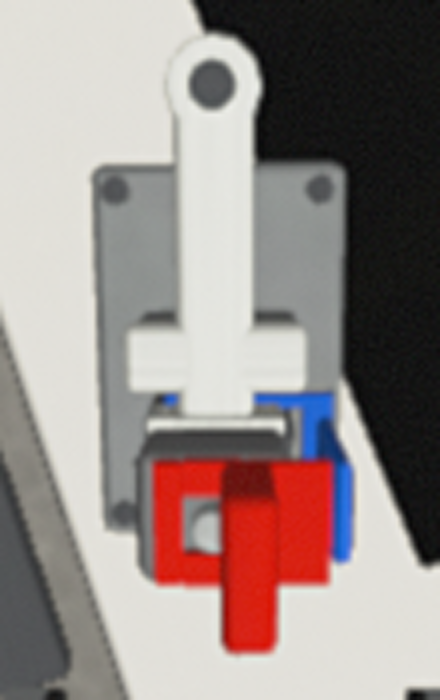

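```bash
cat >> h.py <<'E'
from scipy.optimize import least_squares
def pose(x,l):
    a=x[2]; return np.array([x[0]+l[0]*np.cos(a)-l[1]*np.sin(a),x[1]+l[0]*np.sin(a)+l[1]*np.cos(a),l[2]])
def fit(obs,x0):
    f=lambda x: np.concatenate([np.array(proj(c,pose(x,l)))-uv for c,uv,l in obs])
    r=least_squares(f,x0,loss='soft_l1'); print(r.x.round(3)); print(f(r.x).reshape(-1,2).round(2).tolist()); return r.x
E
python3 - <<'E'
from h import *
W=load('wrist')
L=lambda p:np.array([(p[0]+.5)/4-.5+200,(p[1]+.5)/4-.5+55])
obs=[(W,L(p),l) for p,l in [((94,163),(-40,60,12)),((347,163),(40,60,12)),((106,532),(-40,-60,12))]]
s=fit(obs,[457.8,191.6,-.289])
k=fit([(W,L(p),l) for p,l in [((153,460),(-14,15,134)),((333,460),(27.5,15,134)),((156,583),(-14,-15,134)),((330,583),(27.5,-15,134))]],[450,167,-.289])
h=fit([(W,L(p),l) for p,l in [((225,651),(2,-17,172)),((275,651),(14,-17,172))]],k)
print('ball from stand',pose(s,(0,-25,72)),'keeper o',k,'handle k',pose(k,(8,0,169)),'handle h',pose(h,(8,0,169)))
a=k[2]; plan((458.5,165.5,150),(np.cos(a),np.sin(a)))
E
```

```text
[ 4.60309e+02  1.92204e+02 -2.80000e-01]
[[-0.33, -0.14], [0.66, -0.34], [-0.26, 0.71]]
[ 4.52729e+02  1.68803e+02 -2.82000e-01]
[[-0.22, -0.29], [0.25, -0.32], [-0.36, 0.35], [0.32, 0.33]]
[ 4.52595e+02  1.68403e+02 -2.83000e-01]
[[-1.08, 0.0], [1.08, 0.01]]
ball from stand [453.40330136 168.17652934  72.        ] keeper o [ 4.52728989e+02  1.68803465e+02 -2.82278591e-01] handle k [460.41237471 166.57510652 169.        ] handle h [460.27573127 166.16647267 169.        ]
tcp [457.4 168.7 259.2] q [-0.9   0.09  0.49  1.88 -0.04  1.18 -0.68] gap 42.6 F [-0.8  0.6 -0.3] t 3.15
shift cm [10.923  0.192  0.277] world [   1.1   -3.2 -109.2]
turn -0.05 or 179.95
```

>>> play_rows(
  commands=[
    [0,0.26,0.15,0],
    [1.5,0,0,0],
    [2,0,0,0],
    [2,0,0,0],
    [2,0,0,0],
    [1.5,0,0,0],
    [1.2,0,0,0],
    [0.7,0,0,0],
    [0,0,0,0],
    [0,0,0,0],
  ],
  jaw=0.0,
)

```text
t: 4.15
eef_pos: [460.1, 166.7, 150.8]
tcp_rot: [0.424, 0.566, 0.424, -0.565]
wrist_force: [0.1, 0.3, -0.1]
finger_gap: 42.9
```

```bash
python3 - <<'E'
from h import *
plan((459.5,166.5,150))
c=cap('wrist','w2.png'); t=cap('scene'); crop(t,90,215,230,390,4,'s3.png')
E
```

```text
tcp [460.1 166.7 150.8] q [-0.86  0.22  0.48  2.02 -0.12  0.94 -0.6 ] gap 42.9 F [ 0.1  0.3 -0.1] t 4.15
shift cm [ 0.076 -0.052  0.032] world [-0.6 -0.2 -0.8]
```

View pics/w2.png

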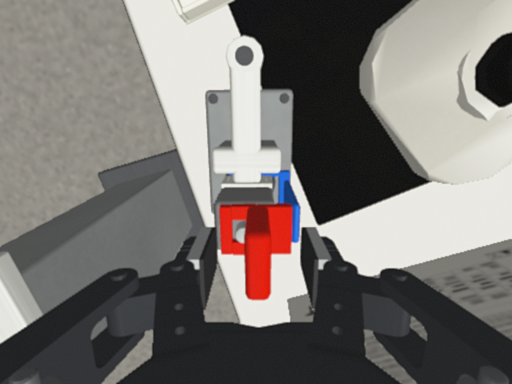

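View pics/s3.png

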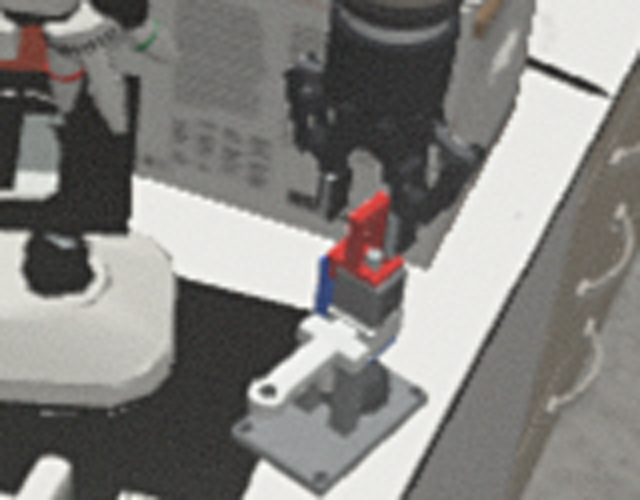

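The handle (258, 205-298) is centred between the fingers. I'll close on it.

>>> play_rows(
  commands=[
    [0,0,0,0],
    [0,0,0,0],
    [0,0,0,0],
    [0,0,0,0],
    [0,0,0,0],
  ],
  jaw=-1,
  force=30,
)

```text
t: 4.75
eef_pos: [459.9, 166.6, 150.7]
tcp_rot: [0.424, 0.566, 0.424, -0.565]
wrist_force: [-0.7, 0.1, 4.4]
finger_gap: 11.3
```

>>> play_rows(
  commands=[
    [-0.3,0,0,0],
    [-0.5,0,0,0],
    [-0.8,0,0,0],
    [-1,0,0,0],
    [-1.4,0,0,0],
    [-2,0,0,0],
    [-2,0,0,0],
    [-2,0,0,0],
    [0,0,0,0],
    [0,0,0,0],
  ],
)

```text
t: 5.75
eef_pos: [459.7, 166.6, 250.7]
tcp_rot: [0.424, 0.566, 0.424, -0.565]
wrist_force: [-0.6, -0.0, -0.4]
finger_gap: 11.3
```

```bash
python3 - <<'E'
from h import *
plan((484,375,250))
c=cap('wrist','w3.png'); t=cap('scene'); crop(t,90,215,230,390,4,'s4.png')
E
```

```text
tcp [459.7 166.6 250.7] q [-0.89  0.1   0.49  1.89 -0.05  1.16 -0.66] gap 11.3 F [-0.6 -0.  -0.4] t 5.75
shift cm [  0.093  -3.498 -20.687] world [ 24.3 208.4  -0.7]
```

View pics/w3.png

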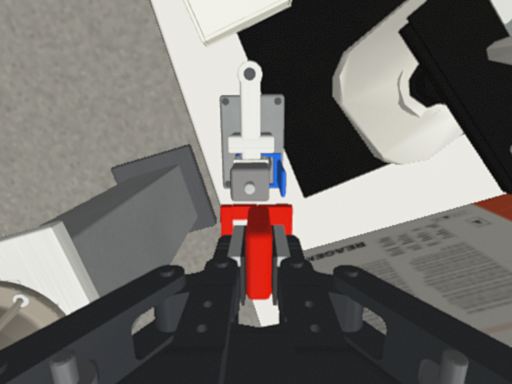

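View pics/s4.png

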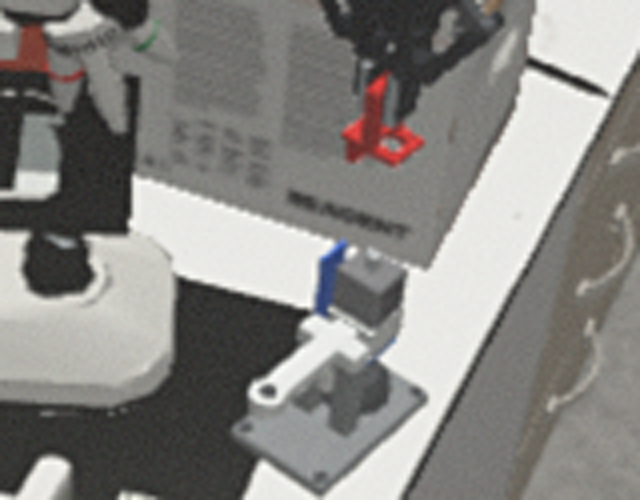

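The keeper has come off; in the scene crop the red piece is at (385,140) and the post is bare. Next I'll locate the tray neighbours.

```bash
python3 - <<'E'
from h import *
c=cap('top'); P=cloud(c)
crop(c,140,245,215,275,6,'t3.png')
m=(P[...,2]>35)&(P[...,0]>380)&(P[...,0]<680)&(P[...,1]>290)&(P[...,1]<520)
m=m.astype(np.uint8); n,lab,st,_=cv2.connectedComponentsWithStats(m)
for i in range(1,n):
    if st[i,4]>15:
        Q=P[lab==i]; print(st[i].tolist(),Q.min(0).round(),Q.max(0).round())
E
```

```text
[282, 131, 4, 8, 17] [664. 291. 180.] [680. 297. 187.]
[185, 134, 39, 46, 1450] [462. 363.  35.] [ 680.  520. 1039.]
[235, 150, 16, 19, 236] [462. 363.  35.] [ 657.  407. 1039.]
[232, 177, 26, 12, 252] [462. 352.  36.] [ 591.  415. 1039.]
```

View pics/t3.png

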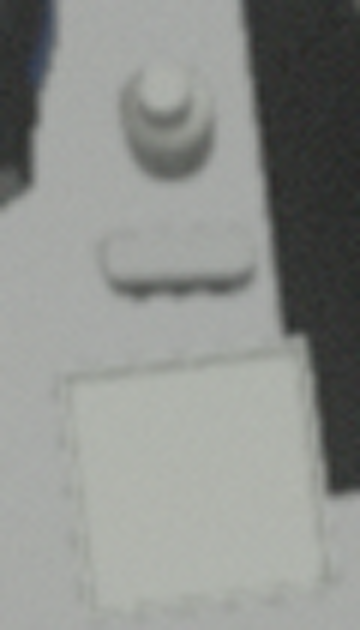

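>>> play_rows(
  commands=[
    [0,-0.3,-1.7,0],
    [0,-0.5,-3,0],
    [0,-0.5,-3,0],
    [0,-0.5,-3,0],
    [0,-0.5,-3,0],
    [0,-0.5,-3,0],
    [0,-0.5,-2.5,0],
    [0,-0.3,-1.6,0],
    [0,0,0,7],
    [0,0,0,7],
    [0,0,0,7],
    [0,0,0,0],
  ],
)

```text
t: 7.1
eef_pos: [483.0, 376.6, 249.7]
tcp_rot: [-0.314, -0.633, -0.314, 0.634]
wrist_force: [0.4, 0.0, -1.1]
finger_gap: 11.5
```

```bash
python3 - <<'E'
from h import *
c=cap('wrist','w4.png')
plan((484,377,54))
E
```

```text
tcp [483.  376.5 249.8] q [-1.08  0.35  0.46  1.62 -0.16  1.22 -1.24] gap 11.7 F [ 0.3  0.2 -0.2] t 7.15
shift cm [19.58   0.051 -0.113] world [   1.     0.5 -195.8]
```

View pics/w4.png

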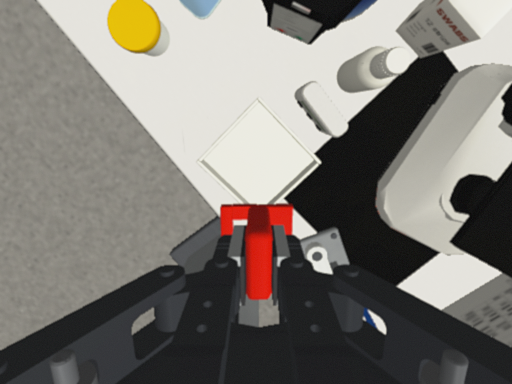

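```bash
python3 - <<'E'
from h import *
c=load('wrist')
for p in [(260,99),(199,161),(320,160)]: print(atz(c,*p,28).round(1))
print((atz(c,199,161,28)+atz(c,320,160,28))/2)
E
```

```text
[531.9 437.4  28. ]
[427.9 424.6  28. ]
[547.3 335.4  28. ]
[487.59042216 380.0232447   28.        ]
```

>>> play_rows(
  commands=[
    [1,0,0,0],
    [2,0,0,0],
    [2.5,0,0,0],
    [2.5,0,0,0],
    [2.5,0,0,0],
    [2.5,0,0,0],
    [2,0,0,0],
    [1.5,0,0,0],
    [1,0,0,0],
    [0.8,0,0,0],
    [0.5,0,0,0],
    [0.3,0,0,0],
  ],
)

```text
t: 8.35
eef_pos: [483.6, 376.5, 59.4]
tcp_rot: [0.314, 0.634, 0.314, -0.633]
wrist_force: [0.1, 0.9, -0.8]
finger_gap: 11.2
```

>>> play_rows(
  commands=[
    [0.5,0,0,0],
    [0.4,0,0,0],
    [0.2,0,0,0],
    [0,0,0,0],
  ],
)

```text
t: 8.75
eef_pos: [483.2, 376.2, 48.1]
tcp_rot: [-0.314, -0.633, -0.314, 0.634]
wrist_force: [-0.1, -0.4, -1.2]
finger_gap: 11.5
```

```bash
python3 - <<'E'
from h import *
plan((484,377,54))
t=cap('scene'); crop(t,190,290,220,340,5,'s5.png')
E
```

```text
tcp [483.2 376.2  48.1] q [-1.02  0.56  0.39  1.8  -0.27  0.83 -1.15] gap 11.5 F [-0.1 -0.4 -1.2] t 8.75
shift cm [-0.59   0.021 -0.112] world [0.8 0.8 5.9]
```

View pics/s5.png

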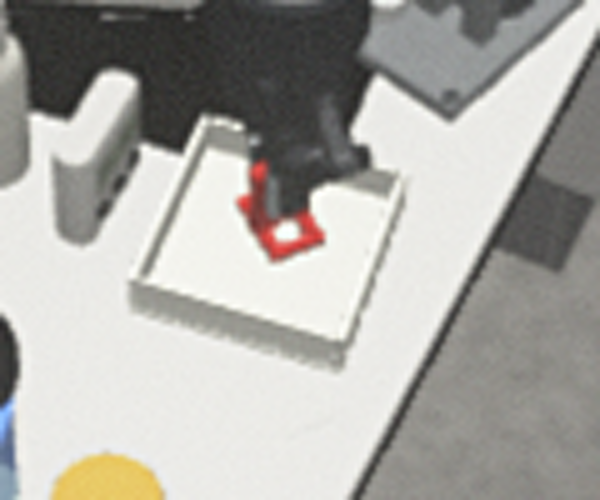

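The keeper hangs just above the tray floor at (283,228) in the crop. Releasing it.

>>> play_rows(
  commands=[
    [0,0,0,0],
    [0,0,0,0],
    [0,0,0,0],
    [0,0,0,0],
    [0,0,0,0],
  ],
  jaw=0.3,
)

```text
t: 9.3
eef_pos: [483.3, 376.4, 48.4]
tcp_rot: [0.314, 0.634, 0.314, -0.633]
wrist_force: [-0.3, -0.1, 0.7]
finger_gap: 55.4
```

>>> play_rows(
  commands=[
    [-0.5,0,0,0],
    [-1,0,0,0],
    [-1.5,0,0,0],
    [-2,0,0,0],
    [-2.5,0,0,0],
    [-2.5,0,0,0],
    [-2.5,0,0,0],
    [-2.5,0,0,0],
    [-2.5,0,0,0],
    [-2,0,0,0],
    [-1,0,0,0],
    [0,0,0,0],
  ],
)

```text
t: 10.5
eef_pos: [484.2, 376.7, 255.7]
tcp_rot: [0.314, 0.635, 0.315, -0.632]
wrist_force: [0.5, 0.2, 0.2]
finger_gap: 55.3
```

```bash
python3 - <<'E'
from h import *
plan((456,168,260),(np.cos(-.282),np.sin(-.282)))
cap('wrist','w5.png')
t=cap('scene'); crop(t,125,285,210,340,4,'s6.png')
E
```

```text
tcp [484.2 376.7 255.7] q [-1.09  0.34  0.46  1.61 -0.16  1.22 -1.24] gap 55.3 F [0.5 0.2 0.2] t 10.5
shift cm [-0.499 10.393 18.312] world [ -28.2 -208.7    4.3]
turn -21.11 or 158.89
```

View pics/s6.png

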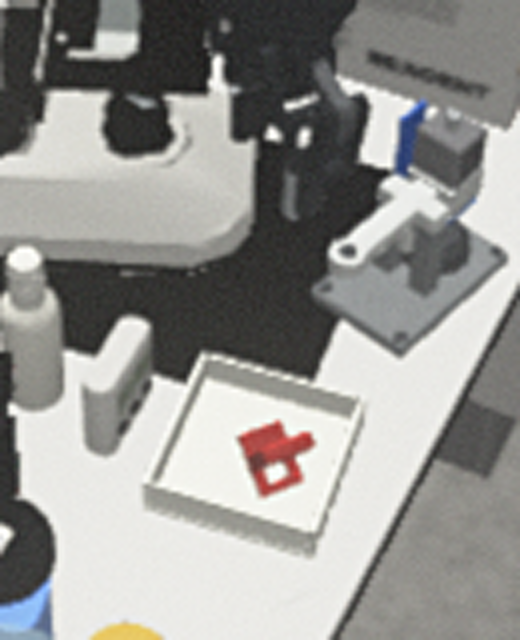

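View pics/w5.png

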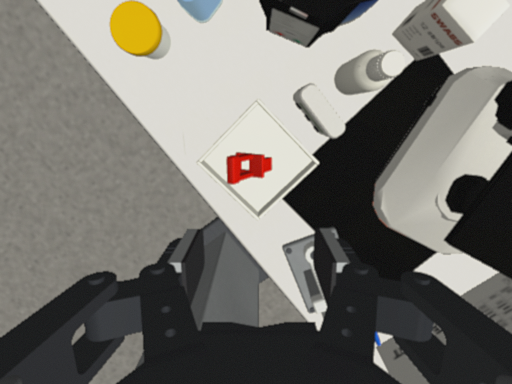

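The keeper lies fully inside the tray at (248,166) in the wrist view. Back to the stand, with the jaws open to about 70 mm.

>>> play_rows(
  commands=[
    [0,0.8,1.4,0],
    [0,1.5,2.6,0],
    [0,1.5,2.6,0],
    [0,1.5,2.6,0],
    [0,1.5,2.6,0],
    [0,1.5,2.6,0],
    [0,1.2,2.3,0],
    [0,0.9,1.6,0],
    [0,0,0,-7],
    [0,0,0,-7],
    [0,0,0,-7],
    [0,0,0,0],
  ],
  jaw=0.65,
)

```text
t: 11.8
eef_pos: [454.7, 167.1, 252.7]
tcp_rot: [-0.424, -0.565, -0.424, 0.566]
wrist_force: [-0.4, 1.0, 0.4]
finger_gap: 70.3
```

```bash
python3 - <<'E'
from h import *
plan((456,168,260),(np.cos(-.282),np.sin(-.282)))
c=cap('wrist'); crop(c,50,220,190,320,4,'w6.png')
E
```

```text
tcp [454.7 167.1 252.7] q [-0.94  0.09  0.54  1.9  -0.05  1.17 -0.67] gap 70.3 F [-0.4  1.   0.4] t 11.8
shift cm [-0.729  0.096 -0.122] world [1.3 0.9 7.3]
turn -0.12 or 179.88
```

View pics/w6.png

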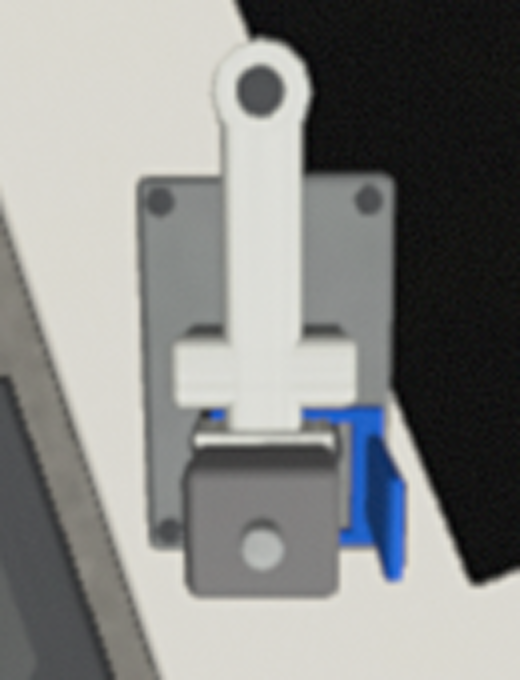

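```bash
python3 - <<'E'
from h import *
W=load('wrist')
L=lambda p:np.array([(p[0]+.5)/4-.5+190,(p[1]+.5)/4-.5+50])
k=fit([(W,L(p),l) for p,l in [((187,466),(-18,16,128)),((338,466),(18,16,128)),((189,596),(-18,-16,128)),((338,596),(18,-16,128)),((264,544),(0,0,140)),((404,482),(33.5,13,124)),((401,580),(33.5,-13,124))]],[453,168,-.282])
s=fit([(W,L(p),l) for p,l in [((138,176),(-40,60,12)),((394,174),(40,60,12)),((149,549),(-40,-60,12))]],[457.8,191.6,-.289])
print('ball from stand',pose(s,(0,-25,72)))
g=pose(k,(3.25,0,112)); print('grip',g)
a=k[2]; plan((g[0],g[1],91),(np.cos(a),np.sin(a)))
E
```

```text
[ 4.52517e+02  1.69095e+02 -2.90000e-01]
[[-1.02, -0.64], [0.87, -0.41], [-1.02, 0.56], [0.17, 0.79], [-0.66, 0.35], [0.85, -1.91], [0.64, 0.61]]
[ 4.59824e+02  1.92097e+02 -2.80000e-01]
[[-0.58, -0.43], [0.87, -0.22], [-0.17, 1.16]]
ball from stand [452.91356708 168.07117282  72.        ]
grip [455.63109204 168.16562025 112.        ]
tcp [454.8 167.2 252.8] q [-0.94  0.09  0.54  1.9  -0.05  1.17 -0.67] gap 70.6 F [-0.3  0.1  0.6] t 11.85
shift cm [16.176  0.063 -0.13 ] world [   0.8    1.  -161.8]
turn 0.22 or -179.78
```

>>> play_rows(
  commands=[
    [0,0.08,-0.1,0],
    [1.5,0,0,0],
    [2.5,0,0,0],
    [2.5,0,0,0],
    [2.5,0,0,0],
    [2.5,0,0,0],
    [1.5,0,0,0],
    [1.2,0,0,0],
    [0.8,0,0,0],
    [0.6,0,0,0],
    [0.5,0,0,0],
    [0,0,0,0],
  ],
  jaw=1,
)

```text
t: 13.05
eef_pos: [456.2, 168.4, 92.1]
tcp_rot: [-0.424, -0.566, -0.424, 0.566]
wrist_force: [-0.5, -0.3, -0.3]
finger_gap: 85.1
```

```bash
python3 - <<'E'
from h import *
a=-.285
plan((455.5,168,91),(np.cos(a),np.sin(a)))
cap('wrist','w7.png')
t=cap('scene'); crop(t,90,215,260,380,5,'s7.png')
E
```

```text
tcp [456.2 168.4  92.1] q [-0.87  0.31  0.5   2.07 -0.2   0.81 -0.53] gap 85.1 F [-0.5 -0.3 -0.3] t 13.05
shift cm [ 0.11  -0.059  0.06 ] world [-0.7 -0.4 -1.1]
turn 0.06 or -179.94
```

View pics/w7.png

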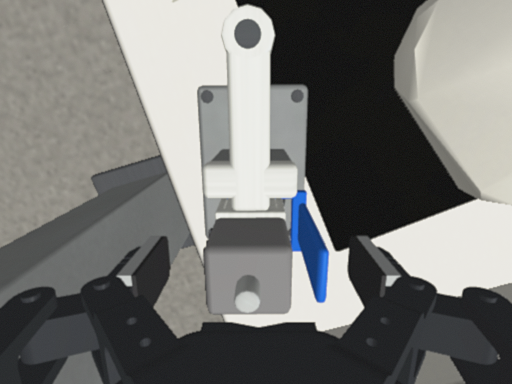

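View pics/s7.png

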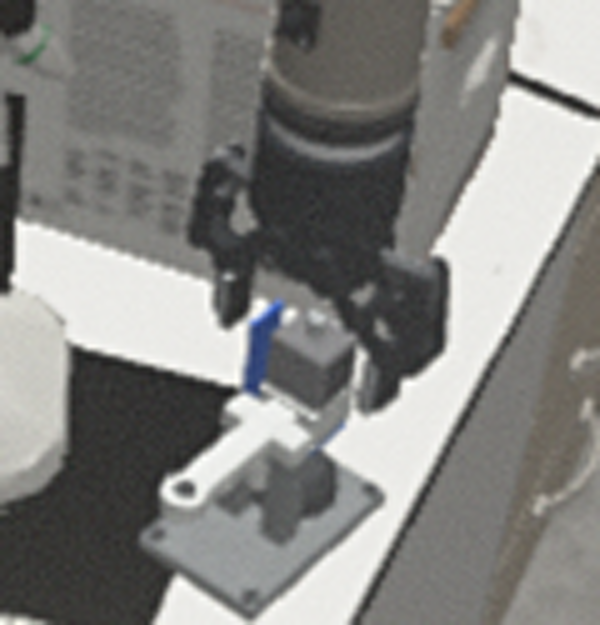

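The block (206-292) and the blue pad (outer edge near 326) sit between the fingers (170 and 348). I'll fine-adjust and close.

>>> play_rows(
  commands=[
    [0.3,-0.04,0.04,0],
    [0,0,0,0],
    [0,0,0,0],
    [0,0,0,0],
  ],
  jaw=0.4,
  force=50,
)

```text
t: 13.55
eef_pos: [455.9, 168.2, 89.4]
tcp_rot: [0.424, 0.566, 0.424, -0.566]
wrist_force: [-0.5, -0.3, -0.1]
finger_gap: 59.8
```

>>> play_rows(
  commands=[
    [0,0,0,0],
    [0,0,0,0],
    [0,0,0,0],
    [0,0,0,0],
    [0,0,0,0],
    [0,0,0,0],
    [0,0,0,0],
  ],
  jaw=-1,
  force=50,
)

```text
t: 14.25
eef_pos: [455.1, 168.6, 91.0]
tcp_rot: [-0.423, -0.565, -0.425, 0.566]
wrist_force: [-6.5, -1.8, 16.8]
finger_gap: 41.0
```

```bash
python3 - <<'E'
from h import *
plan((455.5,168,191))
print(manip.state()['torque'])
cap('wrist','w8.png')
t=cap('scene'); crop(t,90,215,260,380,5,'s8.png')
E
```

```text
tcp [455.1 168.6  91. ] q [-0.87  0.31  0.5   2.08 -0.21  0.81 -0.53] gap 41.0 F [-6.5 -1.8 16.8] t 14.25
shift cm [-9.997  0.025  0.039] world [  0.4  -0.6 100. ]
[-0.1055299   1.3852089   0.15614657]
```

View pics/w8.png

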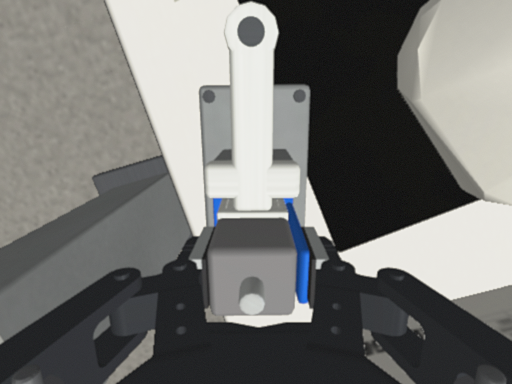

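View pics/s8.png

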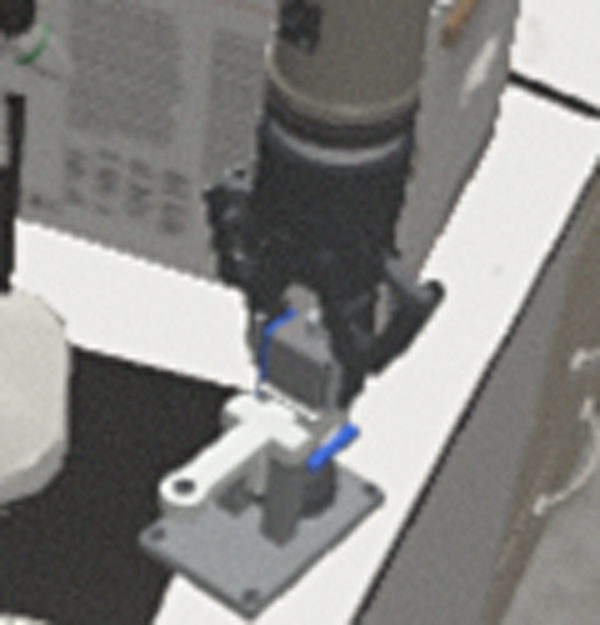

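The latch looks fully pulled: the gap is 41 mm and the blue lip shows out to the side at (333,447) in the scene crop. I'll lift slowly and check.

>>> play_rows(
  commands=[
    [-0.2,0,0,0],
    [-0.2,0,0,0],
    [-0.3,0,0,0],
    [-0.4,0,0,0],
    [-0.5,0,0,0],
    [-0.5,0,0,0],
    [0,0,0,0],
  ],
)

```text
t: 15.05
eef_pos: [456.5, 168.4, 111.1]
tcp_rot: [0.424, 0.566, 0.424, -0.565]
wrist_force: [0.9, 0.7, -3.7]
finger_gap: 40.7
```

```bash
python3 - <<'E'
from h import *
plan((455.1,168.6,191))
print(manip.state()['torque'],axes().round(4)[:,0])
t=cap('scene'); crop(t,90,215,260,380,5,'s9.png')
E
```

```text
tcp [456.5 168.4 111.1] q [-0.88  0.27  0.51  2.06 -0.18  0.85 -0.55] gap 40.7 F [ 0.9  0.7 -3.7] t 15.05
shift cm [-7.988 -0.127  0.011] world [-1.4  0.2 79.9]
[-0.04059279  0.02977241  0.04034996] [ 0.0015  0.001  -1.    ]
```

View pics/s9.png

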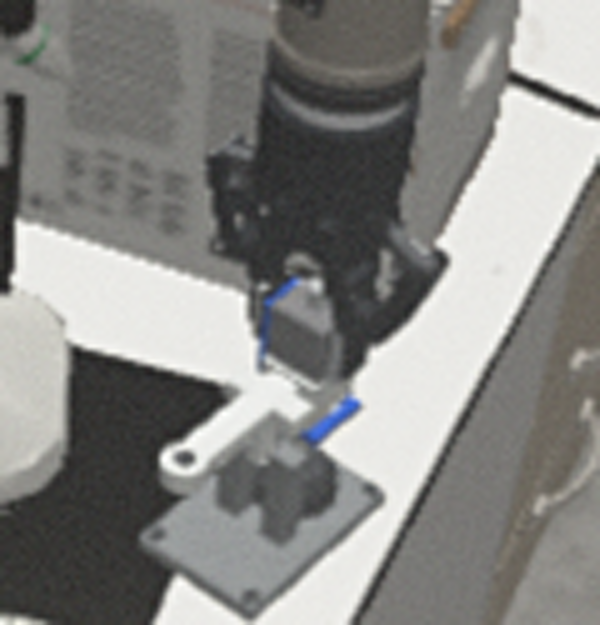

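It's off the ball and still pinched. Lifting on to 10 cm.

>>> play_rows(
  commands=[
    [-0.5,0,0,0],
    [-0.8,0,0,0],
    [-1,0,0,0],
    [-1,0,0,0],
    [-1,0,0,0],
    [-1,0,0,0],
    [-1,0,0,0],
    [-0.8,0,0,0],
    [-0.5,0,0,0],
    [-0.4,0,0,0],
    [0,0,0,0],
    [0,0,0,0],
  ],
)

```text
t: 16.3
eef_pos: [455.6, 168.1, 190.0]
tcp_rot: [-0.424, -0.565, -0.424, 0.566]
wrist_force: [-0.3, -0.9, -3.3]
finger_gap: 40.6
```

```bash
python3 - <<'E'
from h import *
plan((455.1,168.6,191))
print(manip.state()['torque'],axes().round(4)[:,0])
t=cap('scene'); crop(t,70,215,260,380,5,'s10.png')
c=cap('wrist','w10.png')
# camera-relative check
A=axes()
E
```

```text
tcp [455.6 168.1 190. ] q [-0.93  0.16  0.54  1.98 -0.1   1.03 -0.63] gap 40.6 F [-0.3 -0.9 -3.3] t 16.3
shift cm [-0.095 -0.063 -0.038] world [-0.5  0.5  1. ]
[-0.02686652 -0.04256119  0.03070485] [-5.e-04 -2.e-04 -1.e+00]
```

View pics/s10.png

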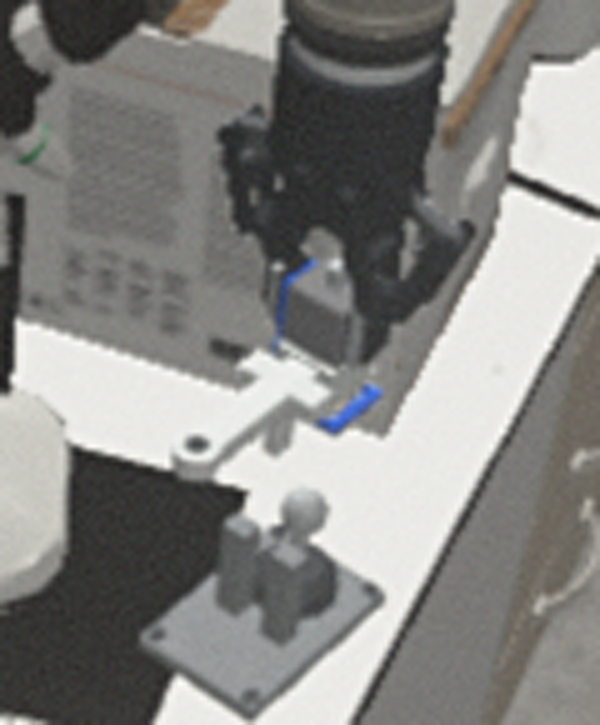

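View pics/w10.png

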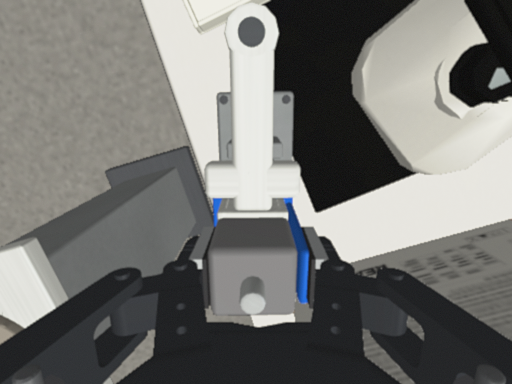

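```bash
python3 - <<'E'
from h import *
g=pose([452.8,168.4,-.285],(0,0,0))
for n in('wrist','top','scene'):
    c=load(n) if n!='top' else cap('top'); P=cloud(c); col=c['color'].astype(int)
    a=-.285; l=(P[...,:2]-g[:2])@np.array([[np.cos(a),-np.sin(a)],[np.sin(a),np.cos(a)]])
    white=(col.min(-1)>120)&(np.ptp(col,axis=-1)<30)
    m=white&(abs(l[...,0])<7)&(P[...,2]>170)&(P[...,2]<215)
    for lo,hi in((25,42),(45,65),(65,85),(90,112)):
        k=m&(l[...,1]>lo)&(l[...,1]<hi)
        if k.sum()>3: print(n,lo,hi,k.sum(),np.median(P[k][:,2]).round(1))
    k=white&(l[...,1]>26)&(l[...,1]<40)&(abs(l[...,0])<24)&(P[...,2]>170)&(P[...,2]<215)
    if k.sum()>5: print('roll: dz/dx',np.polyfit(l[k][:,0],P[k][:,2],1))
E
```

```text
wrist 25 42 944 189.1
wrist 45 65 1258 189.5
wrist 65 85 1419 189.9
wrist 90 112 1068 190.3
roll: dz/dx [-2.01021169e-02  1.88954603e+02]
top 25 42 50 190.3
top 45 65 61 190.9
top 65 85 60 191.2
top 90 112 34 191.4
roll: dz/dx [-1.32595337e-02  1.90020234e+02]
scene 25 42 21 187.4
scene 45 65 32 188.3
scene 65 85 30 188.6
scene 90 112 38 188.8
roll: dz/dx [-2.13274971e-02  1.86948686e+02]
```

Level to about 1°, and raised about 99 mm: the top face is at z ≈ 189.5 against 90 seated. I'll hold briefly and make a last check.

>>> play_rows(
  commands=[
    [0,0,0,0],
    [0,0,0,0],
    [0,0,0,0],
    [0,0,0,0],
    [0,0,0,0],
    [0,0,0,0],
    [0,0,0,0],
    [0,0,0,0],
  ],
)

```text
t: 17.25
eef_pos: [455.8, 168.1, 190.3]
tcp_rot: [0.424, 0.566, 0.424, -0.566]
wrist_force: [0.2, 0.3, -3.7]
finger_gap: 40.9
```

```bash
python3 - <<'E'
from h import *
cap('scene','s11.png'); s=manip.state(); print(s['eef_pos'],s['finger_gap'],s['wrist_force'],s['qvel'].round(4),s['t'])
E
```

```text
[455.841601   168.13566021 190.31008487] 40.37611206498381 [-0.15380913  0.51070496 -2.72087901] [-0.0009  0.0012  0.     -0.0005  0.0006  0.0003  0.0006] 17.3
```

View pics/s11.png

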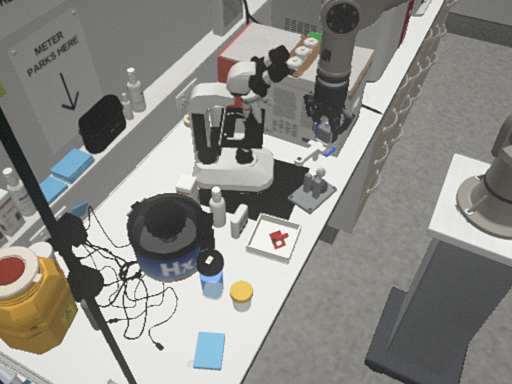

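The keeper is in the tray at (278,239). The arm is held above the bare ball at (315,175), and the pot, jar, bottle and timer haven't moved.

```bash
python3 - <<'E'
from h import *
print(manip.sign_off())
E
```

```text
the job is handed in; nothing more can be done
None
```

The job is done and handed in at about 17.3 s. The red keeper is in the white tray, and the drive arm is held pinched above its ball.

- **Keeper:** I lifted it off by its handle and released it in the tray, where it tipped onto its side. It lies fully inside the walls.
- **Latch and lift:** I pinched the pad against the grip block with 50 N. The measured gap was about 41 mm against 42.5 mm nominal. The gripper had also read 11.3 mm on the 12 mm handle bar, so I take this as fully pulled. Closing the pinch briefly pushed up on the wrist with about 17 N, then the arm came off the ball freely.
- **Final hold:** Depth images put the top of the arm about 98 to 101 mm higher than when seated (two cameras; the scene camera reads about 2 mm lower). Tilt is about 1°. The arm is at rest with the grip holding.
- **Bystanders:** The pot, jar, bottle and timer look unmoved in the last scene picture; I did not measure their positions.

No check failed. The camera position fits disagreed with one another by 1 to 3 mm.

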